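# Clear the catch tray and hold the float down in the sprung check cradle

## Task

Clear the machine's catch tray: first put the two plain steel couplings into the grey tote. Then set the round-bellied float, neck up, in the sprung ring cradle, press it straight down until the ring is fully down on its stop, and finish while still holding it down there with the gripper, pushing on the float only, not on the cradle. Leave the stacks and the can where they are.

Things in the scene. Friction and masses are not known exactly. Their poses are not given: they have to be found in the camera images.
- tray: shallow sheet-metal catch tray, fixed to the table, 300 (x) x 260 (y) mm outside, walls 3 mm thick and 23 mm high, floor 3 mm thick. Origin under its centre on the table, z up. A sloping chute end rises over its +y edge to about 130 mm high, starting 130 mm from the centre; the parts stand near the middle, at least 90 mm apart centre to centre
- tote: open grey plastic tote, fixed to the table, 220 (x) x 180 (y) mm outside, 75 mm high, walls and floor 4 mm. Origin under its centre on the table, z up
- coupling1_center (a point): plain steel pipe coupling (short tube) standing on end in the catch tray: 40 mm outside, 28 mm bore, 60 mm high, about 0.25 kg. This point is at its centre, 30 mm above its underside; z is its axis
- coupling2_center (a point): plain steel pipe coupling (short tube) standing on end in the catch tray: 40 mm outside, 28 mm bore, 60 mm high, about 0.25 kg. This point is at its centre, 30 mm above its underside; z is its axis. Same as the other one
- coupling1: the same coupling; origin at the centre of its underside
- coupling2: the same coupling; origin at the centre of its underside
- float_center (a point): round-bellied metal float, flask-shaped: a ball 60 mm across (its centre 28 mm above the underside) on a small flat foot, with a straight neck 24 mm across from 56 to 92 mm above the underside (top). About 0.25 kg. It stands neck up in the catch tray, taller than the couplings. This point is on its axis half-way up, 46 mm above its underside (18 mm above the ball's centre, 46 mm below the neck's top); z is its axis, towards the neck
- float: the same float; origin at the centre of its underside, z towards the neck
- cradle: sprung ring cradle, fixed to the table: grey base plate 115 x 115 x 12 mm with three spring cups to 34 mm high, carrying a level steel ring on three springs. Origin under its centre on the table, z up; the ring's axis is vertical through it
- ring_seat (a point): centre of the ring's top face (moves with the ring; 67 mm above the table when up). The ring is 68 mm outside, 44 mm inside, 12 mm thick; three lugs reach 52 mm from its axis. The float's ball rests in the ring's inner edge with its foot about 8 mm below the ring's top face, so that its half-way point is about 38 mm above this point
- ring (a joint): how far the ring is pressed down, m: 0 up, 0.020 fully down on its stop. The springs lift with 6 N at 0 and 16 N at 0.020 (the float's own weight does not sink it; pressing it fully down needs about 13 N on the float), and it springs up again when let go
- disc_stack: stack of seven round steel discs, 90 mm across, 42 mm high; a bystander to leave alone, beyond the work. Origin at its underside's centre
- plate_stack: stack of four square grey steel plates with a round hole, 110 x 110 x 24 mm; a bystander to leave alone, beyond the work. Origin at its underside's centre
- can: upright tin can, 76 mm across, 90 mm high; a bystander to leave alone, beyond the work. Origin at its underside's centre

How it is judged:
By the outcome, as a careful person would: the job done as asked, in the order asked, and still so for the second after the job is handed in, while the arm keeps its last pose, push and grip.
It also fails if it takes over 72 s, if anything falls off the work surface, if the arm or the gripper's body presses on something with over 40 N, if the wrist force passes 120 N, or if a joint passes its speed limit or range.

## Robot

A 7-joint arm with a two-finger parallel gripper is mounted at the origin on the work surface. World frame = base frame: x ahead of the robot, y to its left, z up, the work surface at z = 0. Lengths are in m, angles in rad, forces in N, time in s.
With the tool pointing down it reaches from about 0.4 to 0.875 m from the base axis. Payload 6.5 kg.
Tool frame: the origin (TCP) lies midway between the tips of the shut fingers; the grasp point (between the pads) lies 19 mm behind it (grip_point_offset is the distance from the TCP to the grasp point, in m); z points along the fingers, y is the direction in which the jaws open and shut (so a half turn about z gives the same grasp; the last joint's range is limited). The gripper opens to 88 mm and grips with 3 to 60 N. Pads are 18 mm wide; open, the fingers measure 123 mm over their backs; the gripper's body (75 mm by 187 mm) begins 45 mm behind the grasp point.
Start: joints at [-1.311, 0.536, -0.004, 1.538, 0.003, 1.067, -0.071], TCP at [0.208, 0.616, 0.239] pointing down, gripper open.
Joint ranges: [-2.7, 2.7], [-0.37, 2.16], [-1.27, 1.26], [0.24, 2.4], [-1.31, 4.45], [0.19, 1.91], [-2.76, 2.76]. Speed limits (rad/s): [2.39, 2.39, 3.14, 3.14, 3.14, 3.14, 3.14].

## Interface

Orientations are given as a unit quaternion [w, x, y, z].
In Python, from cell import * gives the robot as it stands. The module is installed in compiled form; this text tells all that it offers.
- The arm moves only by the shell command python3 -m crank 'ROWS'. ROWS is JSON, a list of rows, each an object of numbers: "fingers": the gripper command: -1 is shut, 1 is fully open, values between are in proportion; "tx", "ty", "tz": the shift along the tool's x, y, z in mm; "roll": the turn about the tool's z in degrees. A call has exactly 5 rows; each row shifts and turns the commanded pose from where the row before left it, along the tool's axes as they then stand; what a row does not reach is not made up. A row lasts 1/12 s, in which the tool goes at most 41.7 mm and 7.16 degrees, less where a joint would pass 70% of its speed; a pose out of reach is approached as far as the arm can. A call with a gripper value outside its range is refused whole. The fingers move at their own pace and stop on an object; the grip force is fixed at half the most. Time passes only in rows, so rows that do not move let the fingers close, or fill a call up. It gives the time, the measured TCP pose, the force and the opening at its end, in the units of the state.
- read_state(): the state, without advancing time (a new reading comes with each control period).
- grab_frame(name): name is "scene" or "top"; returns a dict with "color" (400x640x3 uint8, blue, green, red), "intrinsics" (3x3 intrinsics, pixels), "k1" (the pictures are not rectified: a ray, as slopes to the right and down, at radius r is drawn at 1 + k1 r^2 times it, then the intrinsics apply), "R" (3x3) and "t" (3): a world point X has camera coordinates R X + t. Camera axes: x right, y down, z forward; pixel columns grow to the right and rows downward; lengths in m; the calibration is good to about 2 mm. A picture is of the moment at which its call begins. There is no depth.
- job_done(): hands the job in, once; it reports no verdict.
Trained networks look in the newest picture that a camera, given by its name, has taken for a name from the list of things; names that differ only in an ending like _2 or _b are one class to them, and where a whole thing is asked for, a point or a joint stands for the part that bears it (a point fixed in the world has none). Each returns a list of dicts, best first, with "confidence" (0 to 1); they miss things now and then, are a little off and sometimes report something else, mostly with a low value. They report only what shows in the picture. A call takes as long as a camera call.
- boxes_of(camera, name): "extent" ([left, top, width, height] in pixels, round what is visible of it).
- tip_of(camera, name): "uv" ([column, row] in pixels: a listed point, or the origin of a listed thing).
The state is a dict: "clock": time; "joint_positions": joint angles; "dq": joint speeds; "joint_torque": joint torques, N m; "ee_pos": TCP position; "tool_rot": TCP orientation; "contact_force": force on the tool from outside, world axes, zero at the start; "wrist_torque": the same for the moment, N m; "finger_gap": opening from 0.0 (shut) to 1.0 (fully open).
Only numpy, scipy, OpenCV 4.12 (cv2) and the standard library are available. Lean on these libraries where they do the work, as an engineer would, in place of code of your own. Each camera call takes 0.05 s, during which the arm holds its last target.

## Working session

There is one attempt and no reset: what is moved stays moved. The work goes in short steps, Python scripts to look and compute and a shell command to move; the robot and the scene stay as the last step left them, time stands still between calls to the robot, and variables do not carry over. Pictures are saved under pics/ and viewed, and the job is handed in when it is done.

```bash
mkdir -p pics
cat > h.py <<'E'
from cell import *
import numpy as np, cv2
def st():
    s=read_state(); print({k:np.round(s[k],4).tolist() for k in ("clock","ee_pos","tool_rot","contact_force","finger_gap","joint_positions")})
    return s
E
python3 - <<'E'
from h import *
st()
for c in ("scene","top"):
    f=grab_frame(c); cv2.imwrite(f"pics/{c}0.png",f["color"]); print(c,f["intrinsics"],f["k1"],f["R"],f["t"])
    for n in ("tray","tote","coupling1_center","float_center","ring_seat","cradle","disc_stack","plate_stack","can"):
        print(n,[(np.round(d["uv"],1).tolist(),round(d["confidence"],2)) for d in tip_of(c,n)][:4])
st()
E
```

```text
{'clock': 0.0, 'ee_pos': [0.2079, 0.6152, 0.2379], 'tool_rot': [-0.0001, 0.1621, 0.9868, -0.0008], 'contact_force': [0.2401, -0.8305, -0.7457], 'finger_gap': 0.996, 'joint_positions': [-1.3112, 0.5372, -0.0044, 1.5388, 0.0026, 1.0673, -0.0712]}
scene [[383.84167004   0.         319.00889076]
 [  0.         383.84167004 198.40240866]
 [  0.           0.           1.        ]] 0.029692458403796917 [[ 0.26404187  0.96436221  0.01695361]
 [ 0.79057458 -0.20632289 -0.5765611 ]
 [-0.55251582  0.16563937 -0.81687812]] [-0.14184859 -0.44254735  1.28134598]
tray [([394.0, 159.2], 0.83), ([382.3, 191.8], 0.53)]
tote [([191.0, 204.5], 0.74), ([413.4, 148.9], 0.18)]
coupling1_center [([388.7, 182.9], 0.8), ([302.7, 190.0], 0.73)]
float_center [([411.7, 144.9], 0.8)]
ring_seat [([301.2, 171.6], 0.92)]
cradle [([301.4, 188.5], 0.88)]
disc_stack [([300.8, 266.9], 0.65), ([299.5, 186.4], 0.33)]
plate_stack [([394.5, 266.6], 0.72)]
can [([227.7, 283.1], 0.6)]
top [[412.32297494   0.         316.46972566]
 [  0.         412.32297494 194.37288849]
 [  0.           0.           1.        ]] 0.004411356889892463 [[ 0.00510937 -0.99998589 -0.00145231]
 [-0.99050187 -0.00486134 -0.13741327]
 [ 0.13740427  0.00214061 -0.99051274]] [-0.03274508  0.60922505  1.0137763 ]
tray [([224.8, 238.7], 0.98), ([201.5, 239.5], 0.18)]
tote [([429.8, 240.8], 0.73)]
coupling1_center [([242.9, 208.6], 0.78)]
float_center [([193.2, 241.4], 0.55)]
ring_seat []
cradle [([318.2, 233.5], 0.96)]
disc_stack [([335.7, 154.7], 0.68), ([194.9, 239.9], 0.16)]
plate_stack [([266.1, 137.4], 0.62), ([320.2, 228.2], 0.35)]
can [([405.8, 157.6], 0.72), ([200.9, 239.0], 0.54)]
{'clock': 1.0, 'ee_pos': [0.208, 0.6158, 0.2387], 'tool_rot': [0.0, 0.1622, 0.9868, 0.0], 'contact_force': [0.4934, -0.6512, -0.5144], 'finger_gap': 0.9951, 'joint_positions': [-1.3112, 0.5364, -0.0044, 1.5379, 0.0026, 1.0673, -0.0712]}
```

View images.

View pics/scene0.png

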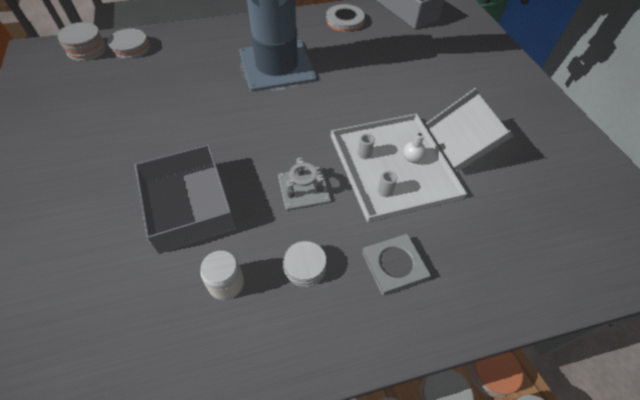

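View pics/top0.png

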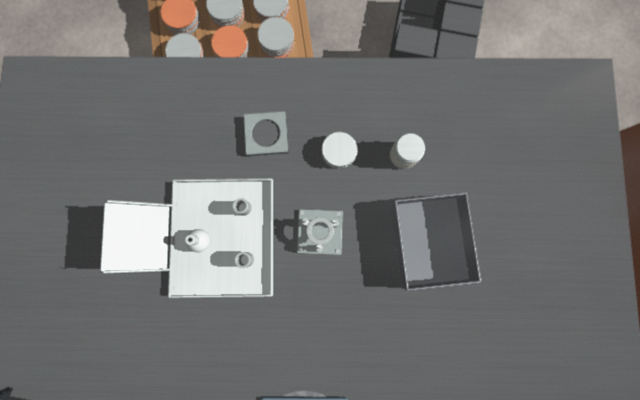

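Run:
```python
import cv2,numpy as np
s=cv2.imread("pics/scene0.png");t=cv2.imread("pics/top0.png")
a=cv2.resize(s[110:230,320:480],None,fx=5,fy=5,interpolation=cv2.INTER_CUBIC); cv2.imwrite("pics/a.png",a)
b=cv2.resize(t[175:300,160:280],None,fx=4.8,fy=4.8,interpolation=cv2.INTER_CUBIC); 
c=cv2.resize(t[195:270,285:355],None,fx=8,fy=8,interpolation=cv2.INTER_CUBIC)
d=cv2.resize(s[150:215,265:345],None,fx=8,fy=8,interpolation=cv2.INTER_CUBIC)
cv2.imwrite("pics/b.png",b);cv2.imwrite("pics/c.png",c);cv2.imwrite("pics/d.png",d)
```

```text
(no output)
```

View pics/a.png

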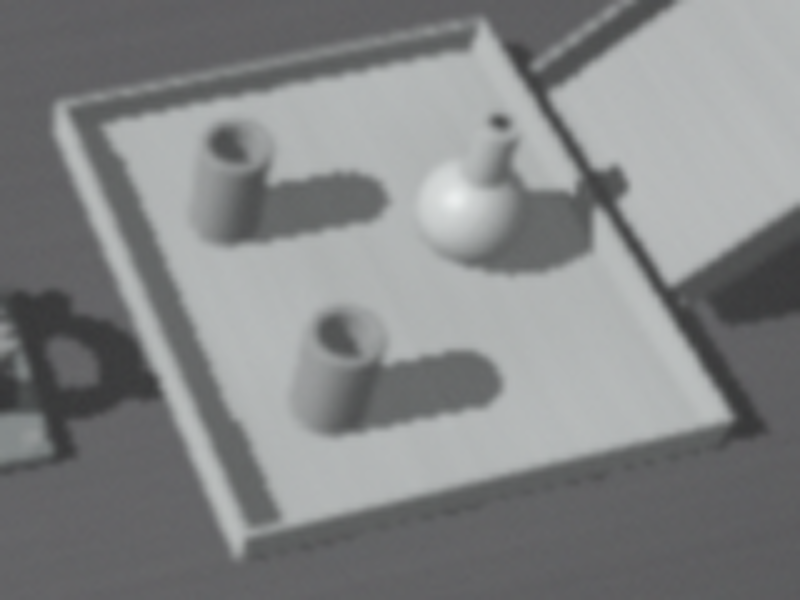

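View pics/b.png

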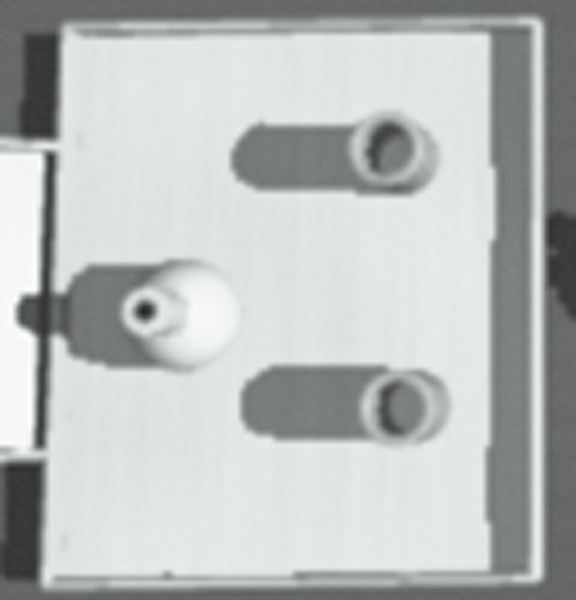

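View pics/c.png

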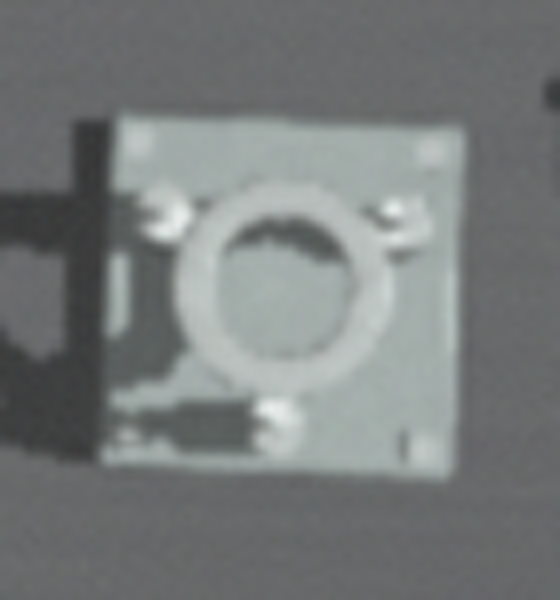

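View pics/d.png

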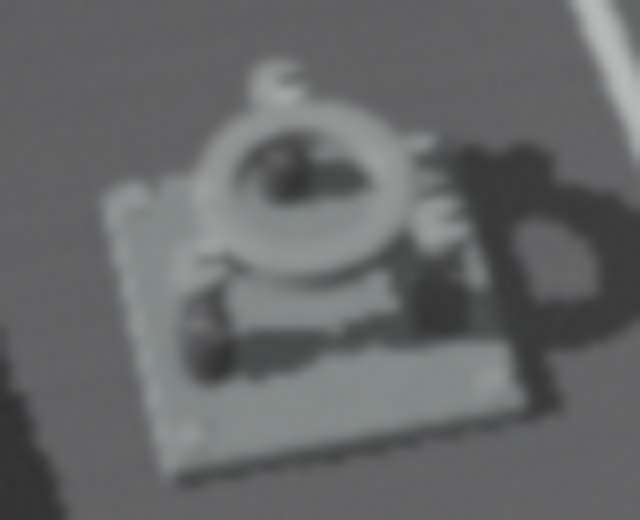

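```bash
cat >> h.py <<'E'
CAL=None
def cals():
    global CAL
    import pickle,os
    if CAL is None:
        if not os.path.exists("cal.pkl"):
            pickle.dump({c:{k:v for k,v in grab_frame(c).items() if k!="color"} for c in("scene","top")},open("cal.pkl","wb"))
        CAL=pickle.load(open("cal.pkl","rb"))
    return CAL
def proj(c,X):
    C=cals()[c]; p=C["R"]@np.asarray(X)+C["t"]; n=p[:2]/p[2]; n=n*(1+C["k1"]*(n@n)); K=C["intrinsics"]
    return np.array([K[0,0]*n[0]+K[0,2],K[1,1]*n[1]+K[1,2]])
from scipy.optimize import least_squares
def tri(s,t):
    r=least_squares(lambda X:np.r_[proj("scene",X)-s,proj("top",X)-t],[.55,.1,.05]); return r.x,r.fun
def onz(c,uv,z):
    r=least_squares(lambda X:proj(c,[X[0],X[1],z])-uv,[.55,.1]); return r.x
E
python3 - <<'E'
from h import *
for n,s,t in (("A top",(367.6,138.6),(243.6,259.4)),("B top",(389.8,176.),(240,205.6)),("float neck top",(419.4,134),(190,239.4)),("ring",(302.6,173.1),(320.1,230.3)),
  ("det float c",(411.7,144.9),(193.2,241.4)),("det B c",(388.7,182.9),(242.9,208.6)),("cradle",(301.4,188.5),(318.2,233.5)),("tray",(394,159.2),(224.8,238.7)),("tote",(191,204.5),(429.8,240.8)),("can",(227.7,283.1),(405.8,157.6)),("disc",(300.8,266.9),(335.7,154.7))):
    x,f=tri(s,t); print(n,np.round(x,4),np.round(f,1), "scene/top at that z", np.round(onz("scene",s,x[2]),3),np.round(onz("top",t,x[2]),3))
for n in ("tote","coupling1","float"):
    for c in ("scene","top"): print(n,c,[(np.round(d["extent"],1).tolist(),round(d["confidence"],2)) for d in boxes_of(c,n)])
t=cv2.imread("pics/top0.png")
cv2.imwrite("pics/e.png",cv2.resize(t[180:300,380:500],None,fx=5,fy=5,interpolation=cv2.INTER_CUBIC))
E
```

```text
A top [0.4454 0.1522 0.061 ] [-1.6  0.1 -1.4 -0.5] scene/top at that z [0.446 0.156] [0.444 0.149]
B top [0.5783 0.1643 0.0612] [-1.1  0.1 -1.1 -0.4] scene/top at that z [0.579 0.167] [0.577 0.162]
float neck top [0.4922 0.2741 0.093 ] [-0.5  0.  -0.4 -0.2] scene/top at that z [0.492 0.275] [0.492 0.273]
ring [ 0.5169 -0.0382  0.0621] [-0.4  0.  -0.4 -0.1] scene/top at that z [ 0.517 -0.037] [ 0.517 -0.039]
det float c [0.4861 0.2737 0.0478] [ 2.2 -0.2  2.   0.8] scene/top at that z [0.485 0.268] [0.488 0.279]
det B c [0.5751 0.1655 0.0287] [-2.1  0.2 -2.1 -0.7] scene/top at that z [0.576 0.171] [0.573 0.16 ]
cradle [ 0.5112 -0.0375 -0.0084] [ 1.  -0.   1.   0.2] scene/top at that z [ 0.511 -0.04 ] [ 0.512 -0.035]
tray [0.4979 0.2114 0.0199] [-2.3  0.2 -2.1 -0.8] scene/top at that z [0.499 0.218] [0.496 0.206]
tote [ 0.4941 -0.3223 -0.0008] [-1.8 -0.  -2.  -0.1] scene/top at that z [ 0.495 -0.318] [ 0.494 -0.327]
can [ 0.7196 -0.2639 -0.0099] [-2.4 -0.  -3.  -0.3] scene/top at that z [ 0.721 -0.259] [ 0.719 -0.272]
disc [ 0.7249 -0.0888 -0.0123] [ 2.3 -0.1  2.7  0.6] scene/top at that z [ 0.724 -0.094] [ 0.727 -0.082]
tote scene [([132.3, 148.0, 102.6, 105.8], 0.82)]
tote top [([236.7, 253.5, 18.0, 15.3], 0.63)]
coupling1 scene [([360.0, 134.8, 15.2, 25.3], 0.92), ([376.9, 171.5, 20.9, 26.6], 0.56)]
coupling1 top [([227.6, 196.6, 23.1, 18.8], 0.49), ([236.5, 249.6, 21.2, 17.9], 0.45)]
float scene [([405.3, 130.9, 19.7, 29.9], 0.8), ([361.9, 234.9, 69.2, 64.0], 0.29)]
float top [([183.3, 230.1, 26.4, 22.3], 0.69)]
```

View pics/e.png

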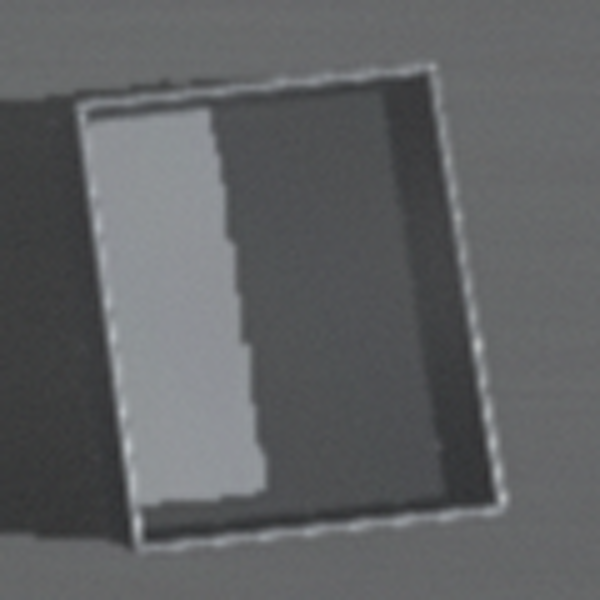

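The pictures agree with the description: A's rim is at scene (368,139) and top (244,259), B's rim at (390,176) and (240,206), the neck top at (419,134) and (190,239), and the ring at (303,173) and (320,230). The triangulated heights match the text to within 2–5 mm. I'll turn the jaws along world x.

```bash
python3 -m crank '[{"fingers":1,"roll":7.15},{"fingers":1,"roll":7.15},{"fingers":1,"roll":7.15},{"fingers":1,"roll":7.15},{"fingers":1,"roll":7.15}]'; python3 -m crank '[{"fingers":1,"roll":7.15},{"fingers":1,"roll":7.15},{"fingers":1,"roll":7.15},{"fingers":1,"roll":7.15},{"fingers":1,"roll":7}]'
python3 - <<'E'
from h import *
st()
e=[(80,103),(433,68),(503,510),(139,547)]
P=np.array([onz("top",((u+.5)/5-.5+380,(v+.5)/5-.5+180),.075) for u,v in e]);print(P,P.mean(0))
# tray corner check
E
```

```text
{'clock': 1.4, 'ee_pos': [0.208, 0.6158, 0.2387], 'tool_rot': [0.0, 0.1622, 0.9868, -0.0], 'contact_force': [0.3684, -0.1905, -0.3343], 'finger_gap': 0.9986, 'joint_positions': [-1.3112, 0.5364, -0.0044, 1.5379, 0.0026, 1.0673, -0.0712]}
[[ 0.59121513 -0.22560222]
 [ 0.60956376 -0.4007973 ]
 [ 0.39488633 -0.42473945]
 [ 0.37644947 -0.2493129 ]] [ 0.49302867 -0.32511297]$[0]: bad value
$[0]: bad value
```

```bash
python3 -m crank '[{"fingers":1,"tx":0,"ty":0,"tz":0,"roll":7.1},{"fingers":1,"tx":0,"ty":0,"tz":0,"roll":7.1},{"fingers":1,"tx":0,"ty":0,"tz":0,"roll":7.1},{"fingers":1,"tx":0,"ty":0,"tz":0,"roll":7.1},{"fingers":1,"tx":0,"ty":0,"tz":0,"roll":7.1}]'
```

```text
clock: 1.82
ee_pos: [0.208, 0.6158, 0.2387]
tool_rot: [-0.0, 0.458, 0.889, 0.0]
contact_force: [-0.7, 0.4, 0.8]
finger_gap: 1.0
```

```bash
python3 -m crank '[{"fingers":1,"tx":0,"ty":0,"tz":0,"roll":7.15},{"fingers":1,"tx":0,"ty":0,"tz":0,"roll":7.15},{"fingers":1,"tx":0,"ty":0,"tz":0,"roll":7.15},{"fingers":1,"tx":0,"ty":0,"tz":0,"roll":7.15},{"fingers":1,"tx":0,"ty":0,"tz":0,"roll":7.15}]'
```

```text
clock: 2.23
ee_pos: [0.208, 0.6158, 0.2387]
tool_rot: [-0.0, 0.709, 0.705, 0.0]
contact_force: [0.2, -0.3, -0.2]
finger_gap: 0.995
```

```bash
python3 -m crank '[{"fingers":1,"tx":-35,"ty":18,"tz":0,"roll":0},{"fingers":1,"tx":-35,"ty":18,"tz":0,"roll":0},{"fingers":1,"tx":-35,"ty":18,"tz":0,"roll":0},{"fingers":1,"tx":-35,"ty":18,"tz":0,"roll":0},{"fingers":1,"tx":-35,"ty":18,"tz":0,"roll":0}]'; python3 -m crank '[{"fingers":1,"tx":-35,"ty":18,"tz":0,"roll":0},{"fingers":1,"tx":-35,"ty":18,"tz":0,"roll":0},{"fingers":1,"tx":-35,"ty":18,"tz":0,"roll":0},{"fingers":1,"tx":-35,"ty":18,"tz":0,"roll":0},{"fingers":1,"tx":-30,"ty":15,"tz":0,"roll":0}]'
```

```text
clock: 2.65
ee_pos: [0.2989, 0.4393, 0.2388]
tool_rot: [-0.0, 0.706, 0.708, 0.0]
contact_force: [1.4, 0.1, 0.6]
finger_gap: 0.998
clock: 3.07
ee_pos: [0.3865, 0.2686, 0.239]
tool_rot: [0.0, 0.707, 0.707, 0.0]
contact_force: [0.7, -0.3, -0.8]
finger_gap: 1.001
```

```bash
python3 -m crank '[{"fingers":1,"tx":-35,"ty":18,"tz":0,"roll":0},{"fingers":1,"tx":-35,"ty":18,"tz":0,"roll":0},{"fingers":1,"tx":-33,"ty":17,"tz":0,"roll":0},{"fingers":1,"tx":-13,"ty":5,"tz":20,"roll":0},{"fingers":1,"tx":0,"ty":0,"tz":40,"roll":0}]'; python3 -m crank '[{"fingers":1,"tx":0,"ty":0,"tz":40,"roll":0},{"fingers":1,"tx":0,"ty":0,"tz":20,"roll":0},{"fingers":1,"tx":0,"ty":0,"tz":0,"roll":0},{"fingers":1,"tx":0,"ty":0,"tz":0,"roll":0},{"fingers":1,"tx":0,"ty":0,"tz":0,"roll":0}]'
python3 - <<'E'
from h import *
st()
for c in("scene","top"): cv2.imwrite(f"pics/{c}1.png",grab_frame(c)["color"])
a=cv2.imread("pics/scene1.png")[60:240,290:530];b=cv2.imread("pics/top1.png")[150:330,130:370]
cv2.imwrite("pics/g.png",cv2.resize(np.hstack([a,b]),None,fx=1.66,fy=1.66,interpolation=cv2.INTER_CUBIC))
E
```

```text
clock: 3.48
ee_pos: [0.4489, 0.1524, 0.1819]
tool_rot: [0.002, 0.709, 0.705, 0.005]
contact_force: [0.7, 1.9, -0.3]
finger_gap: 0.999
clock: 3.9
ee_pos: [0.4448, 0.1555, 0.1201]
tool_rot: [0.0, 0.707, 0.708, 0.001]
contact_force: [-1.0, 0.1, 0.6]
finger_gap: 1.001
{'clock': 3.9, 'ee_pos': [0.4448, 0.1555, 0.1201], 'tool_rot': [0.0004, 0.7066, 0.7076, 0.001], 'contact_force': [-0.9909, 0.1489, 0.6099], 'finger_gap': 1.0014, 'joint_positions': [-0.7636, 0.4471, 0.408, 2.1108, -0.2937, 0.6348, -0.1521]}
```

View pics/g.png

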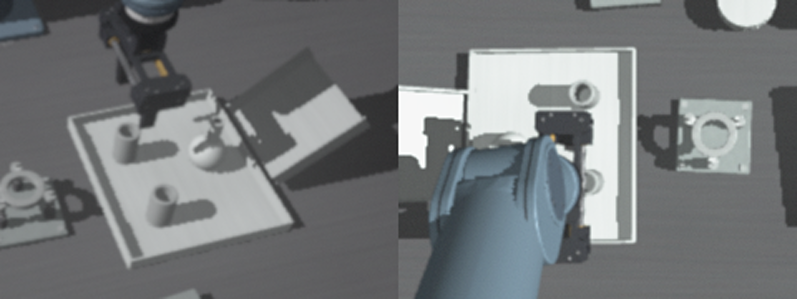

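The open gripper stands over coupling A: in the right half A shows at about (592,182), between the fingers at x≈545–590. Now I'll go down and grip.

```bash
python3 -m crank '[{"fingers":1,"tx":-3,"ty":0,"tz":25,"roll":0},{"fingers":1,"tx":0,"ty":0,"tz":25,"roll":0},{"fingers":1,"tx":0,"ty":0,"tz":25,"roll":0},{"fingers":1,"tx":0,"ty":0,"tz":18,"roll":0},{"fingers":1,"tx":0,"ty":0,"tz":0,"roll":0}]'; python3 -m crank '[{"fingers":-1,"tx":0,"ty":0,"tz":0,"roll":0},{"fingers":-1,"tx":0,"ty":0,"tz":0,"roll":0},{"fingers":-1,"tx":0,"ty":0,"tz":0,"roll":0},{"fingers":-1,"tx":0,"ty":0,"tz":0,"roll":0},{"fingers":-1,"tx":0,"ty":0,"tz":0,"roll":0}]';python3 -m crank '[{"fingers":-1,"tx":0,"ty":0,"tz":0,"roll":0},{"fingers":-1,"tx":0,"ty":0,"tz":0,"roll":0},{"fingers":-1,"tx":0,"ty":0,"tz":0,"roll":0},{"fingers":-1,"tx":0,"ty":0,"tz":0,"roll":0},{"fingers":-1,"tx":0,"ty":0,"tz":0,"roll":0}]'
```

```text
clock: 4.42
ee_pos: [0.4429, 0.1521, 0.0244]
tool_rot: [-0.001, 0.706, 0.708, -0.001]
contact_force: [-0.9, 0.4, 0.1]
finger_gap: 0.999
clock: 4.83
ee_pos: [0.4444, 0.1525, 0.0266]
tool_rot: [0.0, 0.707, 0.708, 0.001]
contact_force: [0.6, 0.4, 0.7]
finger_gap: 0.648
clock: 5.25
ee_pos: [0.4443, 0.1523, 0.026]
tool_rot: [0.0, 0.707, 0.708, 0.0]
contact_force: [1.8, 0.2, 4.2]
finger_gap: 0.442
```

```bash
python3 -m crank '[{"fingers":-1,"tx":0,"ty":0,"tz":-15,"roll":0},{"fingers":-1,"tx":0,"ty":0,"tz":-30,"roll":0},{"fingers":-1,"tx":0,"ty":0,"tz":-35,"roll":0},{"fingers":-1,"tx":0,"ty":0,"tz":-35,"roll":0},{"fingers":-1,"tx":0,"ty":0,"tz":-35,"roll":0}]'; python3 -m crank '[{"fingers":-1,"tx":-15,"ty":0,"tz":-20,"roll":0},{"fingers":-1,"tx":-35,"ty":4,"tz":0,"roll":0},{"fingers":-1,"tx":-35,"ty":4,"tz":0,"roll":0},{"fingers":-1,"tx":-35,"ty":4,"tz":0,"roll":0},{"fingers":-1,"tx":-35,"ty":4,"tz":0,"roll":0}]';python3 -m crank '[{"fingers":-1,"tx":-35,"ty":4,"tz":0,"roll":0},{"fingers":-1,"tx":-35,"ty":4,"tz":0,"roll":0},{"fingers":-1,"tx":-35,"ty":4,"tz":0,"roll":0},{"fingers":-1,"tx":-35,"ty":4,"tz":0,"roll":0},{"fingers":-1,"tx":-35,"ty":4,"tz":0,"roll":0}]';python3 -m crank '[{"fingers":-1,"tx":-35,"ty":4,"tz":0,"roll":0},{"fingers":-1,"tx":-35,"ty":4,"tz":0,"roll":0},{"fingers":-1,"tx":-35,"ty":4,"tz":0,"roll":0},{"fingers":-1,"tx":-35,"ty":2,"tz":0,"roll":0},{"fingers":-1,"tx":-20,"ty":0,"tz":0,"roll":0}]'
```

```text
clock: 5.67
ee_pos: [0.4424, 0.1515, 0.1765]
tool_rot: [-0.0, 0.707, 0.708, -0.001]
contact_force: [0.1, 1.5, -2.3]
finger_gap: 0.443
clock: 6.08
ee_pos: [0.4589, -0.0042, 0.1954]
tool_rot: [-0.001, 0.706, 0.708, -0.0]
contact_force: [1.3, 0.5, -3.3]
finger_gap: 0.446
clock: 6.5
ee_pos: [0.4791, -0.179, 0.195]
tool_rot: [-0.001, 0.706, 0.708, -0.0]
contact_force: [1.1, 0.6, -1.9]
finger_gap: 0.445
clock: 6.92
ee_pos: [0.4929, -0.3416, 0.195]
tool_rot: [-0.0, 0.708, 0.707, -0.001]
contact_force: [0.1, -0.3, -3.0]
finger_gap: 0.443
```

```bash
python3 -m crank '[{"fingers":-1,"tx":-27,"ty":0,"tz":0,"roll":0},{"fingers":-1,"tx":0,"ty":0,"tz":30,"roll":0},{"fingers":-1,"tx":0,"ty":0,"tz":35,"roll":0},{"fingers":-1,"tx":0,"ty":0,"tz":35,"roll":0},{"fingers":-1,"tx":0,"ty":0,"tz":30,"roll":0}]'; python3 -m crank '[{"fingers":-1,"tx":0,"ty":0,"tz":20,"roll":0},{"fingers":-1,"tx":0,"ty":0,"tz":13,"roll":0},{"fingers":-1,"tx":0,"ty":0,"tz":0,"roll":0},{"fingers":-1,"tx":0,"ty":0,"tz":0,"roll":0},{"fingers":-1,"tx":0,"ty":0,"tz":0,"roll":0}]'
```

```text
clock: 7.33
ee_pos: [0.493, -0.3635, 0.0626]
tool_rot: [-0.002, 0.707, 0.708, -0.0]
contact_force: [-0.6, 0.6, -3.5]
finger_gap: 0.449
clock: 7.75
ee_pos: [0.4952, -0.3655, 0.034]
tool_rot: [0.001, 0.707, 0.708, 0.0]
contact_force: [-0.2, -0.2, -3.6]
finger_gap: 0.443
```

Still about 5 mm above the floor; I'll lower it to rest and open to about 70%.

```bash
python3 -m crank '[{"fingers":-1,"tx":0,"ty":0,"tz":2,"roll":0},{"fingers":-1,"tx":0,"ty":0,"tz":2,"roll":0},{"fingers":-1,"tx":0,"ty":0,"tz":1,"roll":0},{"fingers":-1,"tx":0,"ty":0,"tz":0,"roll":0},{"fingers":-1,"tx":0,"ty":0,"tz":0,"roll":0}]'; python3 -m crank '[{"fingers":0.5,"tx":0,"ty":0,"tz":0,"roll":0},{"fingers":0.5,"tx":0,"ty":0,"tz":0,"roll":0},{"fingers":0.5,"tx":0,"ty":0,"tz":0,"roll":0},{"fingers":0.5,"tx":0,"ty":0,"tz":0,"roll":0},{"fingers":0.5,"tx":0,"ty":0,"tz":0,"roll":0}]'
```

```text
clock: 8.17
ee_pos: [0.4946, -0.3648, 0.0279]
tool_rot: [0.0, 0.707, 0.708, 0.0]
contact_force: [-0.5, 0.1, -2.5]
finger_gap: 0.446
clock: 8.58
ee_pos: [0.4946, -0.3649, 0.0279]
tool_rot: [0.0, 0.707, 0.708, 0.0]
contact_force: [0.2, 0.0, -0.8]
finger_gap: 0.748
```

```bash
python3 -m crank '[{"fingers":0.5,"tx":0,"ty":0,"tz":-20,"roll":0},{"fingers":0.5,"tx":0,"ty":0,"tz":-38,"roll":0},{"fingers":0.5,"tx":0,"ty":0,"tz":-38,"roll":0},{"fingers":1,"tx":0,"ty":0,"tz":-38,"roll":0},{"fingers":1,"tx":20,"ty":0,"tz":-30,"roll":0}]'; python3 -m crank '[{"fingers":1,"tx":38,"ty":6,"tz":0,"roll":0},{"fingers":1,"tx":38,"ty":6,"tz":0,"roll":0},{"fingers":1,"tx":38,"ty":6,"tz":0,"roll":0},{"fingers":1,"tx":38,"ty":6,"tz":0,"roll":0},{"fingers":1,"tx":38,"ty":6,"tz":0,"roll":0}]';python3 -m crank '[{"fingers":1,"tx":38,"ty":6,"tz":0,"roll":0},{"fingers":1,"tx":38,"ty":6,"tz":0,"roll":0},{"fingers":1,"tx":38,"ty":6,"tz":0,"roll":0},{"fingers":1,"tx":38,"ty":6,"tz":0,"roll":0},{"fingers":1,"tx":38,"ty":6,"tz":0,"roll":0}]';python3 -m crank '[{"fingers":1,"tx":38,"ty":8,"tz":0,"roll":0},{"fingers":1,"tx":38,"ty":8,"tz":0,"roll":0},{"fingers":1,"tx":38,"ty":7,"tz":0,"roll":0},{"fingers":1,"tx":14,"ty":0,"tz":0,"roll":0},{"fingers":1,"tx":0,"ty":0,"tz":0,"roll":0}]'
```

```text
clock: 9.0
ee_pos: [0.4938, -0.3491, 0.1952]
tool_rot: [0.003, 0.708, 0.706, -0.001]
contact_force: [1.5, 0.1, 0.5]
finger_gap: 0.879
clock: 9.42
ee_pos: [0.5242, -0.1529, 0.192]
tool_rot: [0.0, 0.707, 0.708, 0.0]
contact_force: [0.4, -0.2, 0.7]
finger_gap: 1.003
clock: 9.83
ee_pos: [0.5539, 0.0372, 0.192]
tool_rot: [0.0, 0.707, 0.708, 0.0]
contact_force: [2.3, -0.3, -0.4]
finger_gap: 1.001
clock: 10.25
ee_pos: [0.5762, 0.1689, 0.1913]
tool_rot: [-0.001, 0.704, 0.71, 0.001]
contact_force: [-0.2, -0.1, -1.0]
finger_gap: 1.0
```

Run:
```python
from h import *
st()
for c in("scene","top"): cv2.imwrite(f"pics/{c}2.png",grab_frame(c)["color"])
a=cv2.imread("pics/scene2.png")[90:290,120:480];b=cv2.imread("pics/top2.png")[130:330,160:520]
cv2.imwrite("pics/g2.png",cv2.resize(np.vstack([a,b]),None,fx=1.5,fy=1.5,interpolation=cv2.INTER_CUBIC))
for c in("scene","top"): print(c,[(np.round(d["uv"],1).tolist(),round(d["confidence"],2)) for d in tip_of(c,"coupling2_center")])
```

```text
{'clock': 10.25, 'ee_pos': [0.5762, 0.1689, 0.1913], 'tool_rot': [-0.0008, 0.704, 0.7102, 0.0006], 'contact_force': [-0.2314, -0.0581, -1.0079], 'finger_gap': 1.0004, 'joint_positions': [-0.735, 0.5517, 0.5228, 1.741, -0.3331, 0.9377, -0.0681]}
scene [([165.5, 196.7], 0.59)]
top [([444.5, 243.7], 0.7), ([433.3, 241.9], 0.2)]
```

View pics/g2.png

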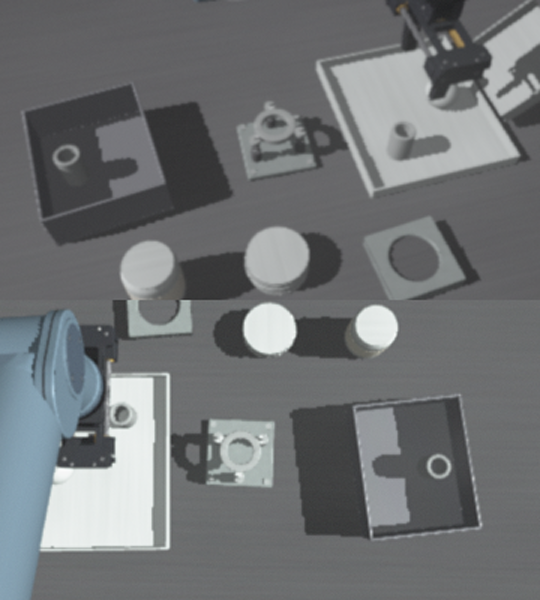

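Coupling A stands in the tote, at (66,156) in the upper half and (438,466) in the lower, and the gripper is over B. Going down.

```bash
python3 -m crank '[{"fingers":1,"tx":0,"ty":1,"tz":30,"roll":0},{"fingers":1,"tx":0,"ty":0,"tz":35,"roll":0},{"fingers":1,"tx":0,"ty":0,"tz":35,"roll":0},{"fingers":1,"tx":0,"ty":0,"tz":30,"roll":0},{"fingers":1,"tx":0,"ty":0,"tz":20,"roll":0}]'; python3 -m crank '[{"fingers":1,"tx":0,"ty":0,"tz":14,"roll":0},{"fingers":1,"tx":0,"ty":0,"tz":0,"roll":0},{"fingers":-1,"tx":0,"ty":0,"tz":0,"roll":0},{"fingers":-1,"tx":0,"ty":0,"tz":0,"roll":0},{"fingers":-1,"tx":0,"ty":0,"tz":0,"roll":0}]';python3 -m crank '[{"fingers":-1,"tx":0,"ty":0,"tz":0,"roll":0},{"fingers":-1,"tx":0,"ty":0,"tz":0,"roll":0},{"fingers":-1,"tx":0,"ty":0,"tz":0,"roll":0},{"fingers":-1,"tx":0,"ty":0,"tz":0,"roll":0},{"fingers":-1,"tx":0,"ty":0,"tz":0,"roll":0}]';python3 -m crank '[{"fingers":-1,"tx":0,"ty":0,"tz":0,"roll":0},{"fingers":-1,"tx":0,"ty":0,"tz":0,"roll":0},{"fingers":-1,"tx":0,"ty":0,"tz":0,"roll":0},{"fingers":-1,"tx":0,"ty":0,"tz":0,"roll":0},{"fingers":-1,"tx":0,"ty":0,"tz":0,"roll":0}]'
```

```text
clock: 10.87
ee_pos: [0.5763, 0.1605, 0.0391]
tool_rot: [-0.0, 0.708, 0.707, -0.002]
contact_force: [-0.1, -0.2, 1.0]
finger_gap: 1.0
clock: 11.28
ee_pos: [0.5791, 0.1633, 0.0295]
tool_rot: [0.001, 0.707, 0.707, 0.001]
contact_force: [-0.0, 0.2, 1.0]
finger_gap: 0.801
clock: 11.7
ee_pos: [0.5783, 0.1636, 0.0281]
tool_rot: [0.0, 0.707, 0.708, 0.001]
contact_force: [1.2, 0.0, 1.3]
finger_gap: 0.44
clock: 12.12
ee_pos: [0.5783, 0.1635, 0.028]
tool_rot: [0.0, 0.707, 0.708, 0.0]
contact_force: [1.4, 0.7, 3.2]
finger_gap: 0.437
```

```bash
python3 -m crank '[{"fingers":-1,"tx":0,"ty":0,"tz":-15,"roll":0},{"fingers":-1,"tx":0,"ty":0,"tz":-35,"roll":0},{"fingers":-1,"tx":0,"ty":0,"tz":-38,"roll":0},{"fingers":-1,"tx":0,"ty":0,"tz":-38,"roll":0},{"fingers":-1,"tx":0,"ty":0,"tz":-38,"roll":0}]'; python3 -m crank '[{"fingers":-1,"tx":-20,"ty":-5,"tz":-3,"roll":0},{"fingers":-1,"tx":-35,"ty":-7,"tz":0,"roll":0},{"fingers":-1,"tx":-35,"ty":-7,"tz":0,"roll":0},{"fingers":-1,"tx":-35,"ty":-7,"tz":0,"roll":0},{"fingers":-1,"tx":-35,"ty":-7,"tz":0,"roll":0}]';python3 -m crank '[{"fingers":-1,"tx":-35,"ty":-7,"tz":0,"roll":0},{"fingers":-1,"tx":-35,"ty":-7,"tz":0,"roll":0},{"fingers":-1,"tx":-35,"ty":-7,"tz":0,"roll":0},{"fingers":-1,"tx":-35,"ty":-7,"tz":0,"roll":0},{"fingers":-1,"tx":-35,"ty":-7,"tz":0,"roll":0}]';python3 -m crank '[{"fingers":-1,"tx":-35,"ty":-7,"tz":0,"roll":0},{"fingers":-1,"tx":-35,"ty":-7,"tz":0,"roll":0},{"fingers":-1,"tx":-30,"ty":-3,"tz":0,"roll":0},{"fingers":-1,"tx":-13,"ty":0,"tz":0,"roll":0},{"fingers":-1,"tx":0,"ty":0,"tz":0,"roll":0}]'
```

```text
clock: 12.53
ee_pos: [0.5761, 0.1626, 0.1933]
tool_rot: [-0.001, 0.707, 0.707, -0.001]
contact_force: [0.5, 0.6, -2.4]
finger_gap: 0.438
clock: 12.95
ee_pos: [0.543, 0.0018, 0.1949]
tool_rot: [-0.001, 0.707, 0.708, -0.001]
contact_force: [1.3, -0.4, -2.4]
finger_gap: 0.437
clock: 13.37
ee_pos: [0.5083, -0.173, 0.1948]
tool_rot: [-0.001, 0.707, 0.708, -0.0]
contact_force: [1.0, 0.9, -3.3]
finger_gap: 0.442
clock: 13.78
ee_pos: [0.4909, -0.2889, 0.1952]
tool_rot: [0.0, 0.709, 0.705, -0.001]
contact_force: [1.3, -0.1, -2.1]
finger_gap: 0.436
```

```bash
python3 -m crank '[{"fingers":-1,"tx":0,"ty":0,"tz":30,"roll":0},{"fingers":-1,"tx":0,"ty":0,"tz":35,"roll":0},{"fingers":-1,"tx":0,"ty":0,"tz":35,"roll":0},{"fingers":-1,"tx":0,"ty":0,"tz":30,"roll":0},{"fingers":-1,"tx":0,"ty":0,"tz":20,"roll":0}]'; python3 -m crank '[{"fingers":-1,"tx":0,"ty":0,"tz":10,"roll":0},{"fingers":-1,"tx":0,"ty":0,"tz":4,"roll":0},{"fingers":-1,"tx":0,"ty":0,"tz":1,"roll":0},{"fingers":-1,"tx":0,"ty":0,"tz":0,"roll":0},{"fingers":-1,"tx":0,"ty":0,"tz":0,"roll":0}]';python3 -m crank '[{"fingers":0.5,"tx":0,"ty":0,"tz":0,"roll":0},{"fingers":0.5,"tx":0,"ty":0,"tz":0,"roll":0},{"fingers":0.5,"tx":0,"ty":0,"tz":0,"roll":0},{"fingers":0.5,"tx":0,"ty":0,"tz":0,"roll":0},{"fingers":0.5,"tx":0,"ty":0,"tz":0,"roll":0}]'
```

```text
clock: 14.2
ee_pos: [0.4915, -0.2819, 0.0419]
tool_rot: [-0.003, 0.706, 0.708, -0.0]
contact_force: [-0.1, 0.3, -2.2]
finger_gap: 0.437
clock: 14.62
ee_pos: [0.4943, -0.2851, 0.0311]
tool_rot: [0.001, 0.707, 0.708, 0.0]
contact_force: [-0.2, -0.7, -2.9]
finger_gap: 0.442
clock: 15.03
ee_pos: [0.4936, -0.2849, 0.03]
tool_rot: [0.0, 0.707, 0.708, 0.0]
contact_force: [0.5, -0.3, -0.1]
finger_gap: 0.747
```

```bash
python3 -m crank '[{"fingers":0.5,"tx":0,"ty":0,"tz":-20,"roll":0},{"fingers":0.5,"tx":0,"ty":0,"tz":-38,"roll":0},{"fingers":0.5,"tx":0,"ty":0,"tz":-38,"roll":0},{"fingers":1,"tx":0,"ty":0,"tz":-38,"roll":0},{"fingers":1,"tx":20,"ty":0,"tz":-30,"roll":0}]'; python3 -m crank '[{"fingers":1,"tx":38,"ty":0,"tz":0,"roll":0},{"fingers":1,"tx":38,"ty":0,"tz":0,"roll":0},{"fingers":1,"tx":38,"ty":0,"tz":0,"roll":0},{"fingers":1,"tx":38,"ty":0,"tz":0,"roll":0},{"fingers":1,"tx":38,"ty":0,"tz":0,"roll":0}]'
python3 - <<'E'
from h import *
st()
for c in("scene","top"): cv2.imwrite(f"pics/{c}3.png",grab_frame(c)["color"])
a=cv2.imread("pics/scene3.png")[90:290,120:480];b=cv2.imread("pics/top3.png")[130:330,160:520]
cv2.imwrite("pics/g3.png",cv2.resize(np.vstack([a,b]),None,fx=1.5,fy=1.5,interpolation=cv2.INTER_CUBIC))
for c in("scene","top"): print(c,[(np.round(d["uv"],1).tolist(),round(d["confidence"],2)) for d in tip_of(c,"float_center")])
E
```

```text
clock: 15.45
ee_pos: [0.4931, -0.269, 0.1971]
tool_rot: [0.002, 0.708, 0.706, -0.0]
contact_force: [0.4, -0.3, 1.4]
finger_gap: 0.876
clock: 15.87
ee_pos: [0.4927, -0.0731, 0.194]
tool_rot: [0.0, 0.707, 0.708, 0.0]
contact_force: [1.5, -0.0, -0.4]
finger_gap: 0.997
{'clock': 15.8667, 'ee_pos': [0.4927, -0.0731, 0.194], 'tool_rot': [0.0001, 0.7067, 0.7075, 0.0003], 'contact_force': [1.5401, -0.0431, -0.3804], 'finger_gap': 0.997, 'joint_positions': [-0.4281, 0.3849, 0.603, 2.0024, -0.291, 0.838, 0.3386]}
scene [([415.5, 146.5], 0.78)]
top [([190.8, 244.2], 0.84)]
```

View pics/g3.png

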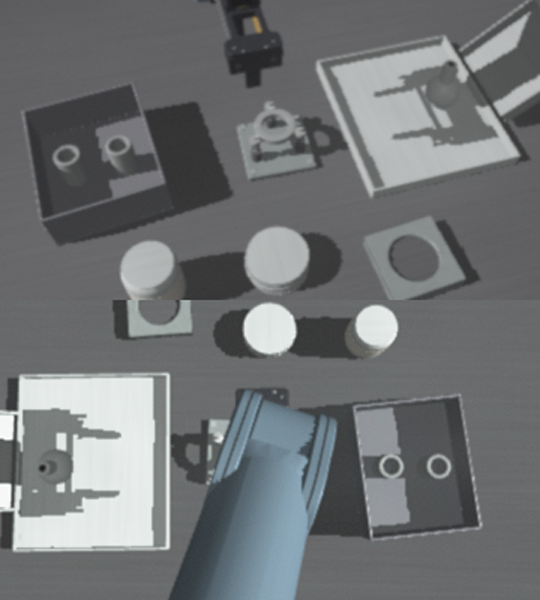

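Both couplings stand in the tote, at (66,156) and (118,147) in the upper half, and the float is untouched. Now the float.

```bash
python3 -m crank '[{"fingers":1,"tx":38,"ty":0,"tz":0,"roll":0},{"fingers":1,"tx":38,"ty":0,"tz":0,"roll":0},{"fingers":1,"tx":38,"ty":0,"tz":0,"roll":0},{"fingers":1,"tx":38,"ty":0,"tz":0,"roll":0},{"fingers":1,"tx":38,"ty":-1,"tz":0,"roll":0}]'; python3 -m crank '[{"fingers":1,"tx":38,"ty":0,"tz":0,"roll":0},{"fingers":1,"tx":38,"ty":0,"tz":0,"roll":0},{"fingers":1,"tx":38,"ty":0,"tz":0,"roll":0},{"fingers":1,"tx":30,"ty":0,"tz":0,"roll":0},{"fingers":1,"tx":15,"ty":0,"tz":0,"roll":0}]';python3 -m crank '[{"fingers":1,"tx":0,"ty":0,"tz":0,"roll":0},{"fingers":1,"tx":0,"ty":0,"tz":20,"roll":0},{"fingers":1,"tx":0,"ty":0,"tz":30,"roll":0},{"fingers":1,"tx":0,"ty":0,"tz":20,"roll":0},{"fingers":1,"tx":0,"ty":0,"tz":5,"roll":0}]'
python3 - <<'E'
from h import *
st()
for c in("scene","top"): cv2.imwrite(f"pics/{c}4.png",grab_frame(c)["color"])
a=cv2.imread("pics/scene4.png")[90:210,330:510];b=cv2.imread("pics/top4.png")[180:300,120:300]
cv2.imwrite("pics/g4.png",cv2.resize(np.vstack([a,b]),None,fx=2.5,fy=2.5,interpolation=cv2.INTER_CUBIC))
E
```

```text
clock: 16.48
ee_pos: [0.4925, 0.1147, 0.194]
tool_rot: [0.001, 0.708, 0.706, 0.0]
contact_force: [0.7, -0.2, -0.4]
finger_gap: 0.998
clock: 16.9
ee_pos: [0.492, 0.2771, 0.1936]
tool_rot: [-0.0, 0.706, 0.708, 0.001]
contact_force: [-0.1, -0.4, -0.6]
finger_gap: 1.004
clock: 17.32
ee_pos: [0.4907, 0.2695, 0.116]
tool_rot: [0.0, 0.708, 0.706, -0.003]
contact_force: [-0.6, -0.3, 0.2]
finger_gap: 1.002
{'clock': 17.3167, 'ee_pos': [0.4907, 0.2695, 0.116], 'tool_rot': [0.0003, 0.708, 0.7062, -0.0029], 'contact_force': [-0.6258, -0.2971, 0.2367], 'finger_gap': 1.0018, 'joint_positions': [-0.9285, 0.5942, 0.4614, 1.8867, -0.3708, 0.7514, -0.2621]}
```

View pics/g4.png

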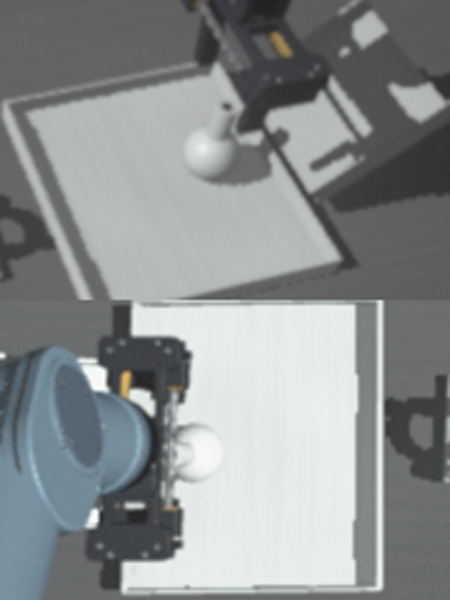

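```bash
python3 -m crank '[{"fingers":1,"tx":0,"ty":0,"tz":15,"roll":0},{"fingers":1,"tx":0,"ty":0,"tz":15,"roll":0},{"fingers":1,"tx":0,"ty":0,"tz":15,"roll":0},{"fingers":1,"tx":0,"ty":0,"tz":10,"roll":0},{"fingers":1,"tx":0,"ty":0,"tz":3,"roll":0}]'; python3 -m crank '[{"fingers":1,"tx":0,"ty":0,"tz":0,"roll":0},{"fingers":1,"tx":0,"ty":0,"tz":0,"roll":0},{"fingers":-1,"tx":0,"ty":0,"tz":0,"roll":0},{"fingers":-1,"tx":0,"ty":0,"tz":0,"roll":0},{"fingers":-1,"tx":0,"ty":0,"tz":0,"roll":0}]';python3 -m crank '[{"fingers":-1,"tx":0,"ty":0,"tz":0,"roll":0},{"fingers":-1,"tx":0,"ty":0,"tz":0,"roll":0},{"fingers":-1,"tx":0,"ty":0,"tz":0,"roll":0},{"fingers":-1,"tx":0,"ty":0,"tz":0,"roll":0},{"fingers":-1,"tx":0,"ty":0,"tz":0,"roll":0}]';python3 -m crank '[{"fingers":-1,"tx":0,"ty":0,"tz":0,"roll":0},{"fingers":-1,"tx":0,"ty":0,"tz":0,"roll":0},{"fingers":-1,"tx":0,"ty":0,"tz":0,"roll":0},{"fingers":-1,"tx":0,"ty":0,"tz":0,"roll":0},{"fingers":-1,"tx":0,"ty":0,"tz":0,"roll":0}]'
```

```text
clock: 17.83
ee_pos: [0.4919, 0.2732, 0.0606]
tool_rot: [0.0, 0.707, 0.707, -0.0]
contact_force: [-0.4, 0.6, -0.0]
finger_gap: 1.003
clock: 18.25
ee_pos: [0.4919, 0.2744, 0.0613]
tool_rot: [0.0, 0.707, 0.708, 0.001]
contact_force: [0.2, -0.1, -1.4]
finger_gap: 0.798
clock: 18.67
ee_pos: [0.4915, 0.2742, 0.0607]
tool_rot: [0.0, 0.707, 0.708, -0.0]
contact_force: [-0.4, -0.0, 0.0]
finger_gap: 0.42
clock: 19.08
ee_pos: [0.4916, 0.2742, 0.0607]
tool_rot: [0.0, 0.707, 0.708, 0.0]
contact_force: [0.7, -0.2, -0.0]
finger_gap: 0.248
```

```bash
python3 -m crank '[{"fingers":-1,"tx":0,"ty":0,"tz":0,"roll":0},{"fingers":-1,"tx":0,"ty":0,"tz":0,"roll":0},{"fingers":-1,"tx":0,"ty":0,"tz":-5,"roll":0},{"fingers":-1,"tx":0,"ty":0,"tz":-10,"roll":0},{"fingers":-1,"tx":0,"ty":0,"tz":-15,"roll":0}]';python3 -m crank '[{"fingers":-1,"tx":0,"ty":0,"tz":-30,"roll":0},{"fingers":-1,"tx":0,"ty":0,"tz":-30,"roll":0},{"fingers":-1,"tx":0,"ty":0,"tz":-30,"roll":0},{"fingers":-1,"tx":0,"ty":0,"tz":-20,"roll":0},{"fingers":-1,"tx":0,"ty":0,"tz":0,"roll":0}]'
python3 - <<'E'
from h import *
st()
for c in("scene","top"): cv2.imwrite(f"pics/{c}5.png",grab_frame(c)["color"])
a=cv2.imread("pics/scene5.png")[60:180,330:510];b=cv2.imread("pics/top5.png")[180:300,120:300]
cv2.imwrite("pics/g5.png",cv2.resize(np.vstack([a,b]),None,fx=2.5,fy=2.5,interpolation=cv2.INTER_CUBIC))
E
```

```text
clock: 19.5
ee_pos: [0.4906, 0.2737, 0.0906]
tool_rot: [-0.0, 0.707, 0.708, -0.001]
contact_force: [-0.4, 0.4, -1.8]
finger_gap: 0.251
clock: 19.92
ee_pos: [0.494, 0.2752, 0.2058]
tool_rot: [0.001, 0.707, 0.707, 0.004]
contact_force: [-0.2, 0.8, -1.8]
finger_gap: 0.252
{'clock': 19.9167, 'ee_pos': [0.494, 0.2752, 0.2058], 'tool_rot': [0.0005, 0.7068, 0.7074, 0.0039], 'contact_force': [-0.1911, 0.8296, -1.7905], 'finger_gap': 0.2519, 'joint_positions': [-0.9885, 0.4684, 0.5305, 1.8283, -0.2938, 0.9151, -0.3247]}
```

View pics/g5.png

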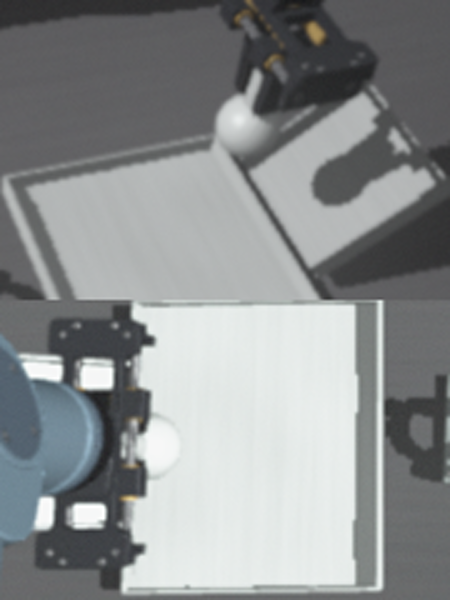

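The float is held neck up (ball at (246,123), above the tray edge). Carrying it over the cradle.

```bash
python3 -m crank '[{"fingers":-1,"tx":-20,"ty":0,"tz":0,"roll":0},{"fingers":-1,"tx":-35,"ty":3,"tz":0,"roll":0},{"fingers":-1,"tx":-35,"ty":3,"tz":0,"roll":0},{"fingers":-1,"tx":-35,"ty":3,"tz":0,"roll":0},{"fingers":-1,"tx":-35,"ty":3,"tz":0,"roll":0}]';python3 -m crank '[{"fingers":-1,"tx":-35,"ty":3,"tz":0,"roll":0},{"fingers":-1,"tx":-35,"ty":3,"tz":0,"roll":0},{"fingers":-1,"tx":-35,"ty":3,"tz":0,"roll":0},{"fingers":-1,"tx":-30,"ty":3,"tz":0,"roll":0},{"fingers":-1,"tx":-17,"ty":1,"tz":0,"roll":0}]'; python3 -m crank '[{"fingers":-1,"tx":0,"ty":0,"tz":15,"roll":0},{"fingers":-1,"tx":0,"ty":0,"tz":15,"roll":0},{"fingers":-1,"tx":0,"ty":0,"tz":10,"roll":0},{"fingers":-1,"tx":0,"ty":0,"tz":0,"roll":0},{"fingers":-1,"tx":0,"ty":0,"tz":0,"roll":0}]'
python3 - <<'E'
from h import *
st()
for c in("scene","top"): cv2.imwrite(f"pics/{c}6.png",grab_frame(c)["color"])
a=cv2.imread("pics/scene6.png")[100:220,240:360];b=cv2.imread("pics/top6.png")[170:290,260:380]
cv2.imwrite("pics/g6a.png",cv2.resize(a,None,fx=5,fy=5,interpolation=cv2.INTER_CUBIC))
cv2.imwrite("pics/g6b.png",cv2.resize(b,None,fx=5,fy=5,interpolation=cv2.INTER_CUBIC))
for n in("float_center","ring_seat"):
  for c in("scene","top"): print(n,c,[(np.round(d["uv"],1).tolist(),round(d["confidence"],2)) for d in tip_of(c,n)])
E
```

```text
clock: 20.43
ee_pos: [0.5024, 0.1125, 0.1993]
tool_rot: [-0.001, 0.706, 0.708, -0.001]
contact_force: [1.4, -0.5, -0.9]
finger_gap: 0.254
clock: 20.85
ee_pos: [0.5157, -0.042, 0.1996]
tool_rot: [-0.0, 0.708, 0.706, -0.001]
contact_force: [0.5, 1.2, -1.9]
finger_gap: 0.256
clock: 21.27
ee_pos: [0.5161, -0.0375, 0.1598]
tool_rot: [-0.001, 0.706, 0.708, -0.001]
contact_force: [-0.2, -0.0, -2.1]
finger_gap: 0.251
{'clock': 21.2667, 'ee_pos': [0.5161, -0.0375, 0.1598], 'tool_rot': [-0.0008, 0.7065, 0.7077, -0.0011], 'contact_force': [-0.1837, -0.0441, -2.1147], 'finger_gap': 0.2506, 'joint_positions': [-0.4522, 0.472, 0.5603, 1.9768, -0.3464, 0.7899, 0.3085]}
float_center scene [([300.7, 150.7], 0.64), ([188.8, 202.8], 0.56)]
float_center top []
ring_seat scene [([300.4, 173.5], 0.91)]
ring_seat top []
```

View pics/g6a.png

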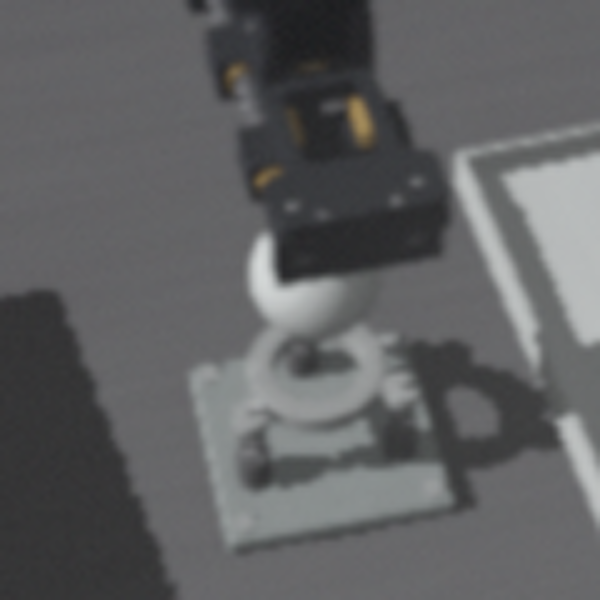

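View pics/g6b.png

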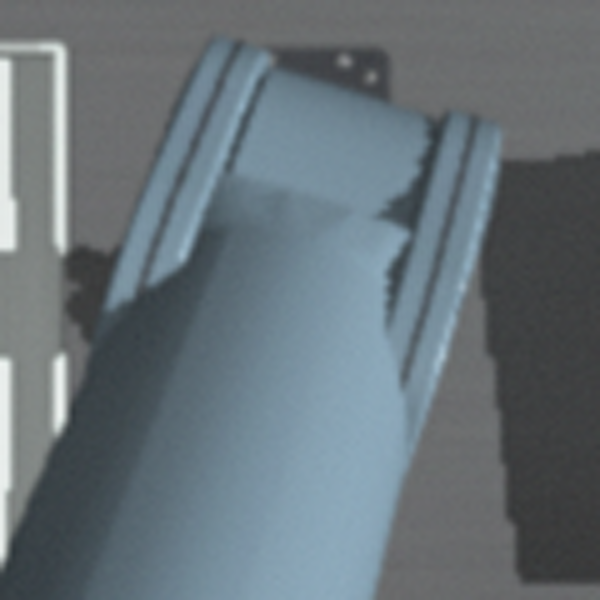

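Run:
```python
from h import *
C=cals()["scene"]; cam=-C["R"].T@C["t"]
def ball(c):
    # silhouette circle
    c=np.array(c);d=cam-c;L=np.linalg.norm(d);n=d/L;r=.03
    cc=c+n*r*r/L;rr=r*np.sqrt(1-(r/L)**2)
    u=np.cross(n,[0,0,1.]);u/=np.linalg.norm(u);v=np.cross(n,u)
    return np.array([proj("scene",cc+rr*(np.cos(a)*u+np.sin(a)*v)) for a in np.linspace(0,6.283,200)])
def ring(c,r=.034): return np.array([proj("scene",[c[0]+r*np.cos(a),c[1]+r*np.sin(a),c[2]]) for a in np.linspace(0,6.283,200)])
def ext(P,o=(240,100)):
    P=(P-o+.5)*5-.5; return np.round([P[:,0].min(),P[:,0].max(),P[:,1].min(),P[:,1].max()],1)
print("ball",ext(ball([.517,-.038,.1305])))
print("ball +5mm y",ext(ball([.517,-.033,.1305])),"+5x",ext(ball([.522,-.038,.1305])))
print("ring top outer",ext(ring([.517,-.038,.067])),"inner",ext(ring([.517,-.038,.067],.022)), "bot",ext(ring([.517,-.038,.055])))
```

```text
ball [245.1 375.8 207.8 339.3]
ball +5mm y [255.7 386.3 205.8 337.3] +5x [247.5 378.6 215.6 347.5]
ring top outer [243.2 383.  308.1 416.8] inner [267.9 358.3 326.7 396.9] bot [244.4 382.7 323.8 431.9]
```

Run:
```python
from h import *
def draw(c,im,o,s,pts,col):
    P=np.array([proj(c,p) for p in pts]); P=(P-o+.5)*s-.5
    cv2.polylines(im,[np.round(P*16).astype(np.int32)],True,col,1,cv2.LINE_AA,4)
def circ(x,y,z,r): return [[x+r*np.cos(a),y+r*np.sin(a),z] for a in np.linspace(0,6.283,100)]
x,y=.517,-.038
s=cv2.imread("pics/scene0.png");t=cv2.imread("pics/top0.png")
for c,im,o,f in(("top",t[195:270,285:355],(285,195),"ov_t"),("scene",s[145:205,270:340],(270,145),"ov_s")):
    im=cv2.resize(im,None,fx=8,fy=8,interpolation=cv2.INTER_CUBIC)
    draw(c,im,o,8,circ(x,y,.067,.034),(0,0,255));draw(c,im,o,8,circ(x,y,.067,.022),(0,255,255))
    cv2.imwrite(f"pics/{f}.png",im)
```

```text
(no output)
```

View pics/ov_t.png

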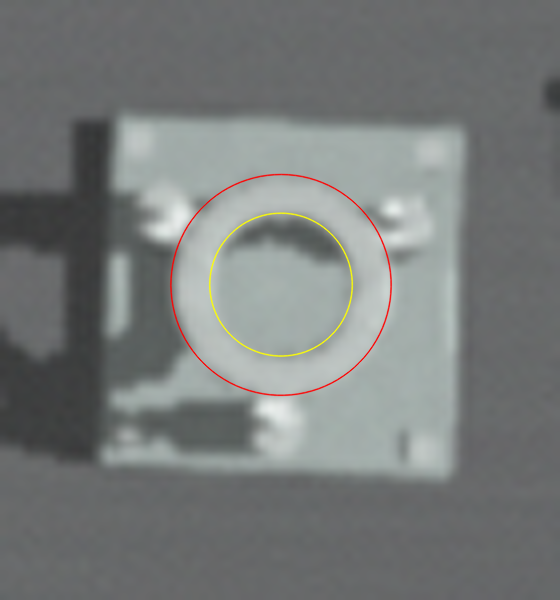

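View pics/ov_s.png

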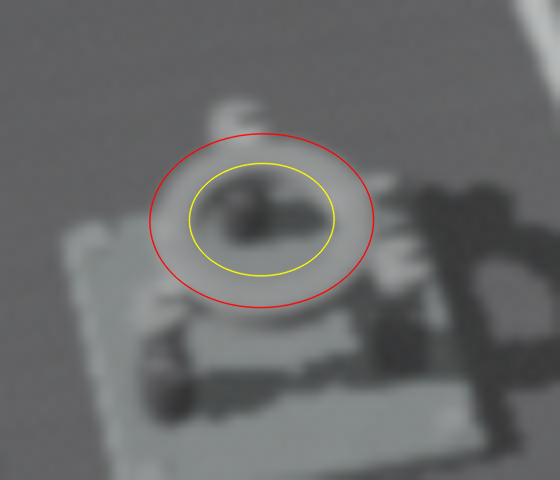

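The ring sits about 2 mm further +x than the ball, judging by the scene view (ball at (315,~275), ring at (317,~373)). I'll shift 2 mm and lower it.

```bash
python3 -m crank '[{"fingers":-1,"tx":0,"ty":2,"tz":10,"roll":0},{"fingers":-1,"tx":0,"ty":0,"tz":10,"roll":0},{"fingers":-1,"tx":0,"ty":0,"tz":10,"roll":0},{"fingers":-1,"tx":0,"ty":0,"tz":7,"roll":0},{"fingers":-1,"tx":0,"ty":0,"tz":0,"roll":0}]';python3 -m crank '[{"fingers":-1,"tx":0,"ty":0,"tz":2,"roll":0},{"fingers":-1,"tx":0,"ty":0,"tz":0,"roll":0},{"fingers":-1,"tx":0,"ty":0,"tz":2,"roll":0},{"fingers":-1,"tx":0,"ty":0,"tz":0,"roll":0},{"fingers":-1,"tx":0,"ty":0,"tz":0,"roll":0}]'
python3 - <<'E'
from h import *
s=st();print(np.round(s["wrist_torque"],2))
for c in("scene",): cv2.imwrite(f"pics/{c}7.png",grab_frame(c)["color"])
cv2.imwrite("pics/g7.png",cv2.resize(cv2.imread("pics/scene7.png")[100:220,240:360],None,fx=5,fy=5,interpolation=cv2.INTER_CUBIC))
E
```

```text
clock: 21.98
ee_pos: [0.5175, -0.0377, 0.1216]
tool_rot: [-0.001, 0.707, 0.708, -0.001]
contact_force: [-0.9, -0.2, -1.6]
finger_gap: 0.246
clock: 22.4
ee_pos: [0.5192, -0.0377, 0.1199]
tool_rot: [0.0, 0.707, 0.708, 0.0]
contact_force: [0.2, -0.5, -2.7]
finger_gap: 0.248
{'clock': 22.4, 'ee_pos': [0.5192, -0.0377, 0.1199], 'tool_rot': [0.0001, 0.7066, 0.7077, 0.0002], 'contact_force': [0.2228, -0.4516, -2.6838], 'finger_gap': 0.2483, 'joint_positions': [-0.4136, 0.5393, 0.5164, 1.9927, -0.4001, 0.7091, 0.3518]}
[-0.09  0.11 -0.01]
```

View pics/g7.png

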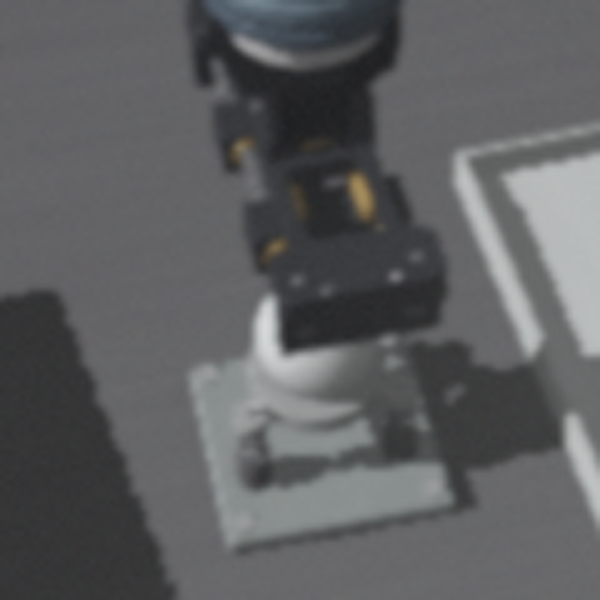

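The ball is just above the ring and looks centred (about (317,380)). No contact load yet, so I'll continue gently.

```bash
python3 -m crank '[{"fingers":-1,"tx":0,"ty":0,"tz":1,"roll":0},{"fingers":-1,"tx":0,"ty":0,"tz":1,"roll":0},{"fingers":-1,"tx":0,"ty":0,"tz":0,"roll":0},{"fingers":-1,"tx":0,"ty":0,"tz":0,"roll":0},{"fingers":-1,"tx":0,"ty":0,"tz":0,"roll":0}]';python3 -m crank '[{"fingers":-1,"tx":0,"ty":0,"tz":1,"roll":0},{"fingers":-1,"tx":0,"ty":0,"tz":1,"roll":0},{"fingers":-1,"tx":0,"ty":0,"tz":0,"roll":0},{"fingers":-1,"tx":0,"ty":0,"tz":0,"roll":0},{"fingers":-1,"tx":0,"ty":0,"tz":0,"roll":0}]';python3 -m crank '[{"fingers":-1,"tx":0,"ty":0,"tz":0,"roll":0},{"fingers":-1,"tx":0,"ty":0,"tz":0,"roll":0},{"fingers":-1,"tx":0,"ty":0,"tz":0,"roll":0},{"fingers":-1,"tx":0,"ty":0,"tz":0,"roll":0},{"fingers":-1,"tx":0,"ty":0,"tz":0,"roll":0}]'
```

```text
clock: 22.87
ee_pos: [0.5193, -0.0378, 0.118]
tool_rot: [0.0, 0.707, 0.708, 0.0]
contact_force: [-0.8, -0.1, 3.3]
finger_gap: 0.248
clock: 23.28
ee_pos: [0.5192, -0.0378, 0.1158]
tool_rot: [0.0, 0.707, 0.708, 0.0]
contact_force: [-0.2, 0.3, 4.6]
finger_gap: 0.248
clock: 23.7
ee_pos: [0.5191, -0.0378, 0.1158]
tool_rot: [0.0, 0.707, 0.708, 0.0]
contact_force: [-0.8, 0.1, 4.7]
finger_gap: 0.252
```

```bash
python3 -m crank '[{"fingers":-1,"tx":0,"ty":0,"tz":3,"roll":0},{"fingers":-1,"tx":0,"ty":0,"tz":3,"roll":0},{"fingers":-1,"tx":0,"ty":0,"tz":3,"roll":0},{"fingers":-1,"tx":0,"ty":0,"tz":2,"roll":0},{"fingers":-1,"tx":0,"ty":0,"tz":0,"roll":0}]';python3 -m crank '[{"fingers":-1,"tx":0,"ty":0,"tz":2,"roll":0},{"fingers":-1,"tx":0,"ty":0,"tz":2,"roll":0},{"fingers":-1,"tx":0,"ty":0,"tz":0,"roll":0},{"fingers":-1,"tx":0,"ty":0,"tz":0,"roll":0},{"fingers":-1,"tx":0,"ty":0,"tz":0,"roll":0}]';python3 -m crank '[{"fingers":-1,"tx":0,"ty":0,"tz":1,"roll":0},{"fingers":-1,"tx":0,"ty":0,"tz":1,"roll":0},{"fingers":-1,"tx":0,"ty":0,"tz":0,"roll":0},{"fingers":-1,"tx":0,"ty":0,"tz":0,"roll":0},{"fingers":-1,"tx":0,"ty":0,"tz":0,"roll":0}]'
```

```text
clock: 24.12
ee_pos: [0.5191, -0.0379, 0.1048]
tool_rot: [0.0, 0.707, 0.708, 0.0]
contact_force: [-2.8, -0.3, 9.9]
finger_gap: 0.253
clock: 24.53
ee_pos: [0.5191, -0.0379, 0.1012]
tool_rot: [0.0, 0.707, 0.708, 0.0]
contact_force: [-3.2, -0.7, 11.5]
finger_gap: 0.252
clock: 24.95
ee_pos: [0.5191, -0.0379, 0.0993]
tool_rot: [0.0, 0.707, 0.708, 0.0]
contact_force: [-3.8, -0.0, 11.7]
finger_gap: 0.252
```

```bash
python3 -m crank '[{"fingers":-1,"tx":0,"ty":-1,"tz":0,"roll":0},{"fingers":-1,"tx":0,"ty":0,"tz":1,"roll":0},{"fingers":-1,"tx":0,"ty":0,"tz":0,"roll":0},{"fingers":-1,"tx":0,"ty":0,"tz":0,"roll":0},{"fingers":-1,"tx":0,"ty":0,"tz":0,"roll":0}]';python3 -m crank '[{"fingers":-1,"tx":0,"ty":0,"tz":1,"roll":0},{"fingers":-1,"tx":0,"ty":0,"tz":0,"roll":0},{"fingers":-1,"tx":0,"ty":0,"tz":0,"roll":0},{"fingers":-1,"tx":0,"ty":0,"tz":0,"roll":0},{"fingers":-1,"tx":0,"ty":0,"tz":0,"roll":0}]';python3 -m crank '[{"fingers":-1,"tx":0,"ty":0,"tz":1,"roll":0},{"fingers":-1,"tx":0,"ty":0,"tz":0,"roll":0},{"fingers":-1,"tx":0,"ty":0,"tz":0,"roll":0},{"fingers":-1,"tx":0,"ty":0,"tz":0,"roll":0},{"fingers":-1,"tx":0,"ty":0,"tz":0,"roll":0}]'
```

```text
clock: 25.37
ee_pos: [0.5186, -0.038, 0.0985]
tool_rot: [0.0, 0.707, 0.708, 0.001]
contact_force: [-2.3, -0.1, 12.6]
finger_gap: 0.249
clock: 25.78
ee_pos: [0.5186, -0.0381, 0.0977]
tool_rot: [0.0, 0.707, 0.707, 0.001]
contact_force: [-3.0, -0.6, 15.5]
finger_gap: 0.253
clock: 26.2
ee_pos: [0.5187, -0.0382, 0.0974]
tool_rot: [0.0, 0.707, 0.707, 0.001]
contact_force: [-5.8, -0.8, 24.6]
finger_gap: 0.251
```

The force jumped from 15 to 25 N in the last millimetre while z hardly moved, so the ring is on its stop. I'll hold and check.

```bash
python3 -m crank '[{"fingers":-1,"tx":0,"ty":0,"tz":0,"roll":0},{"fingers":-1,"tx":0,"ty":0,"tz":0,"roll":0},{"fingers":-1,"tx":0,"ty":0,"tz":0,"roll":0},{"fingers":-1,"tx":0,"ty":0,"tz":0,"roll":0},{"fingers":-1,"tx":0,"ty":0,"tz":0,"roll":0}]';python3 -m crank '[{"fingers":-1,"tx":0,"ty":0,"tz":0,"roll":0},{"fingers":-1,"tx":0,"ty":0,"tz":0,"roll":0},{"fingers":-1,"tx":0,"ty":0,"tz":0,"roll":0},{"fingers":-1,"tx":0,"ty":0,"tz":0,"roll":0},{"fingers":-1,"tx":0,"ty":0,"tz":0,"roll":0}]'
python3 - <<'E'
from h import *
st()
f=grab_frame("scene")["color"];cv2.imwrite("pics/scene8.png",f)
cv2.imwrite("pics/g8.png",cv2.resize(f[100:220,240:360],None,fx=5,fy=5,interpolation=cv2.INTER_CUBIC))
d=tip_of("scene","ring_seat");print(d)
for z in(.067,.057,.047):print(z,proj("scene",[.517,-.038,z]))
for n in("coupling1",): print([(np.round(q["extent"],1).tolist(),round(q["confidence"],2)) for q in boxes_of("scene",n)])
E
```

```text
clock: 26.62
ee_pos: [0.5187, -0.0382, 0.0974]
tool_rot: [0.0, 0.707, 0.707, 0.001]
contact_force: [-6.2, -0.4, 23.8]
finger_gap: 0.249
clock: 27.03
ee_pos: [0.5187, -0.0382, 0.0974]
tool_rot: [0.0, 0.707, 0.707, 0.001]
contact_force: [-6.5, -0.1, 24.5]
finger_gap: 0.25
{'clock': 27.0333, 'ee_pos': [0.5187, -0.0382, 0.0974], 'tool_rot': [0.0003, 0.7068, 0.7074, 0.0008], 'contact_force': [-6.499, -0.1115, 24.5323], 'finger_gap': 0.2501, 'joint_positions': [-0.3903, 0.5753, 0.4889, 2.003, -0.4297, 0.6627, 0.3766]}
[{'uv': [300.2, 177.0], 'confidence': 0.49}]
0.067 [302.23014664 171.86386211]
0.057 [302.3069306  174.44215269]
0.047 [302.38234811 176.97596005]
[([157.9, 187.4, 23.4, 25.5], 0.98), ([190.4, 184.1, 25.8, 21.0], 0.62)]
```

View pics/g8.png

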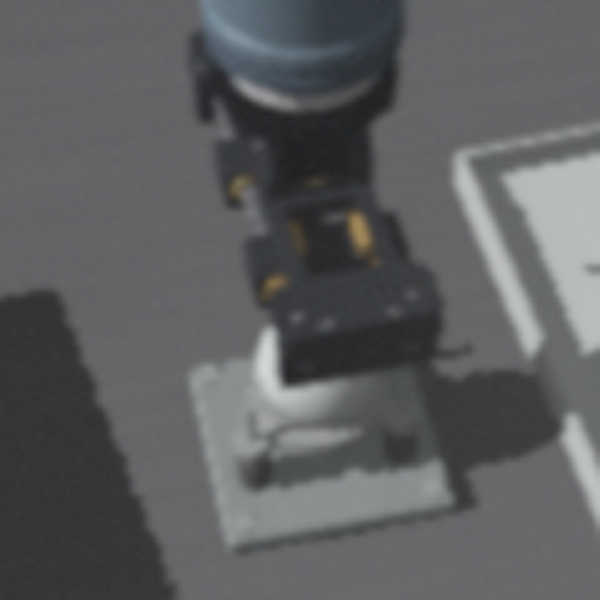

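View pics/scene8.png

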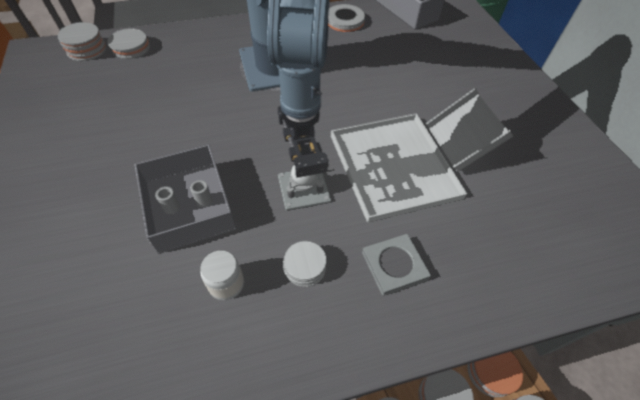

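The ring detection moved down from row 173.5 to 177.0, and 177.0 is the row expected at 20 mm travel. Both couplings stand in the tote at (165,197) and (200,190). I'll ease the side load by 1 mm before handing in.

```bash
python3 -m crank '[{"fingers":-1,"tx":0,"ty":-1,"tz":0,"roll":0},{"fingers":-1,"tx":0,"ty":0,"tz":0,"roll":0},{"fingers":-1,"tx":0,"ty":0,"tz":0,"roll":0},{"fingers":-1,"tx":0,"ty":0,"tz":0,"roll":0},{"fingers":-1,"tx":0,"ty":0,"tz":0,"roll":0}]'; python3 -m crank '[{"fingers":-1,"tx":0,"ty":0,"tz":0,"roll":0},{"fingers":-1,"tx":0,"ty":0,"tz":0,"roll":0},{"fingers":-1,"tx":0,"ty":0,"tz":0,"roll":0},{"fingers":-1,"tx":0,"ty":0,"tz":0,"roll":0},{"fingers":-1,"tx":0,"ty":0,"tz":0,"roll":0}]'
```

```text
clock: 27.6
ee_pos: [0.5184, -0.0382, 0.0974]
tool_rot: [0.001, 0.707, 0.707, 0.001]
contact_force: [-3.4, -0.7, 21.1]
finger_gap: 0.25
clock: 28.02
ee_pos: [0.5183, -0.0382, 0.0974]
tool_rot: [0.001, 0.707, 0.707, 0.001]
contact_force: [-3.7, -0.5, 21.6]
finger_gap: 0.249
```

Steady: 21.6 N down, side force down to 3.7 N, z unchanged. Handing in.

Run:
```python
from h import *
print(job_done()); st()
```

```text
the job is handed in; nothing more can be done
None
the job is handed in; nothing more can be done
```

The job is done and handed in at about 28 s. Both couplings stand in the tote. The float sits neck up in the cradle, gripped by its neck and held down with the ring on its stop.

**Final checks:**
- **Press:** the force was steady at about 21.6 N, above the roughly 13 N needed. The tool had gone down about 21 mm from first contact, and the force rose sharply over the last millimetre, as it would on the stop.
- **Ring position:** the ring showed at picture row 177.0, the row expected at 20 mm of travel. That detection was only moderately confident (0.49).
- **Couplings and bystanders:** both couplings were seen upright in the tote. The stacks and the can look unmoved in the last picture.

**Checks that disagreed or could not be made:**
- **Camera agreement:** the two cameras put the ring 2–4 mm apart. I set the final alignment from the scene picture alone, because the arm hid the cradle from the top camera.
- **Side force:** about 3.7 N of sideways force remained at hand-in, so the float may be a millimetre or so off centre in the ring. I had already eased it from 6.5 N.
- **Finger opening:** it read about 22 mm on the 24 mm neck, slightly low. The grip held throughout.
- **After hand-in:** the robot gave no further readings, so I could not check that last second.

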